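# Index the beaker carousel to the next slot

### The arm

A 6-joint arm with a two-finger parallel gripper is mounted at the origin on the work surface. World frame = base frame: x ahead of the robot, y to its left, z up, the work surface at z = 0. Lengths are in m, angles in rad, forces in N, time in s.
With the tool pointing down it reaches from about 0.3 to 0.75 m from the base axis. Payload 8.5 kg.
Tool frame: the origin (TCP) lies midway between the tips of the shut fingers; the grasp point (between the pads) lies 19 mm behind it (bot.grip_depth is the distance from the TCP to the grasp point, in m); y points along the fingers, z is the direction in which the jaws open and shut, and the axes are right-handed (so a half turn about y gives the same grasp; the last joint's range is limited). The gripper opens to 88 mm and grips with 3 to 60 N. Pads are 18 mm wide; open, the fingers measure 123 mm over their backs; the gripper's body (75 mm by 187 mm) begins 45 mm behind the grasp point.
Start: joints at [0.949, 0.381, 1.297, -0, 1.464, -0.215], TCP at [0.218, 0.505, 0.204] pointing down, gripper open.
Joint ranges: [-3.11, 3.11], [-0.89, 2.33], [0.22, 2.48], [-1.42, 4.56], [0.17, 2.85], [-2.88, 2.88]. Speed limits (rad/s): [2.39, 2.39, 3.14, 3.14, 3.14, 3.14].

### API

Orientations are given as a 3x3 rotation matrix whose columns are the frame's x, y, z axes.
In Python, from plant import status, eyes, workorder, bot gives the robot as it stands. The module is installed in compiled form; this text tells all that it offers.
- The arm moves only by the tool servo_tool, never from a script. Its argument "increments" is a list of rows, each an object of numbers: "tx", "ty", "tz": the shift along the tool's x, y, z in cm; "wx", "wy", "wz": the turn, a rotation vector about the tool's x, y, z in degrees; "claw": the gripper's target within -1 to 1 (shut at 1, half-way at 0, fully open at -1). In form: [{"tx": .., "ty": .., "tz": .., "wx": .., "wy": .., "wz": .., "claw": ..}, ...]. A call has 1 to 5 rows; each row shifts and turns the commanded pose from where the row before left it, along the tool's axes as they then stand; what a row does not reach is not made up. A row lasts 1/8 s, in which the tool goes at most 62.5 mm and 10.7 degrees, less where a joint would pass 70% of its speed; a pose out of reach is approached as far as the arm can. A call is refused whole if a number of a shift passes 6.25 or a number of a turn 10.7, either way. A call with a gripper value outside its range is refused whole. The fingers move at their own pace and stop on an object; "grip_force" is the grip in N (left out, the last holds). Time passes only in rows, so rows that do not move let the fingers close. It gives the time, the measured TCP pose, the force and the opening at its end, in the units of the state.
- status.get_obs(): the state, without advancing time (a new reading comes with each control period).
- eyes.snapshot(name): name is "scene" or "top"; returns (picture, depth): 400x640x3 uint8, red, green, blue; 400x640 float32, m along the optical axis (not along the pixel's ray), 0 where there is no reading.
- eyes.camera_model(name): a dict with "K" (3x3 intrinsics, pixels), "dist" ([k1, k2, p1, p2, k3] as OpenCV has them; the pictures are not rectified), "cam_to_world" (4x4, takes a point from camera to world coordinates). Camera axes: x right, y down, z forward; pixel columns grow to the right and rows downward; lengths in m; the calibration is good to about 2 mm. A picture is of the moment at which its call begins. camera_model takes no time and is no camera call.
- workorder.finish_job(): hands the job in, once; it reports no verdict.
The state is a dict: "time_s": time; "q": joint angles; "joint_vel": joint speeds; "joint_torque": joint torques, N m; "tool_pos": TCP position; "ee_rot": TCP orientation; "contact_force": force on the tool from outside, world axes, zero at the start; "wrist_torque": the same for the moment, N m; "width": finger opening in m.
Only numpy, scipy, OpenCV 4.12 (cv2) and the standard library are available. Lean on these libraries where they do the work, as an engineer would, in place of code of your own. Each camera call takes 0.05 s, during which the arm holds its last target.

### The job

Bring the next beaker under the electrode: press the carousel's spring plunger down with the fingertips and, without forcing it, push the carousel round anticlockwise (seen from above) by one slot, letting the plunger spring fully up so that its pin locks in that next slot. Do not turn on past that slot. Leave the beakers standing in their places on the carousel, lift nothing, and leave everything else on the bench where it is.

Things in the scene. Friction and masses are not known exactly. Their poses are not given: they have to be found in the camera images.
- carousel (a joint): turn of the carousel about its upright axis in the fixed drum, rad; 0 at the start, grows anticlockwise seen from above. Turns with about 0.12 N m of drag, no spring, once the pin is out of its slot. One slot to the next is 60 degrees = 1.047. With the pin up in a slot it has about 1 degree of play
- plunger (a joint): travel of the spring plunger, m: 0 fully up, 0.016 fully down; spring 5 N at the top, 10.5 N at the bottom, returns by itself. Pressed 0.012 or more, the pin's round nose is clear of the slot. Between slots the pin stays trapped under the flange (reading about 0.012) even if let go, and springs up by itself on coming within about 3 degrees of a slot
- carousel_axis (a point): centre of the carousel disc's top face, 58 mm above the bench. The steel disc is 236 mm across and turns level inside a fixed white drum 298 mm across, whose aluminium flange (top also 58 mm up, 10 mm thick) has six slots 16 mm wide, 60 degrees apart. Its axes turn with the carousel; the plunger lies on its -x side
- plunger_top (a point): centre of the top of the plunger's black thumb plate, 88 mm from the axis, 26 mm above the disc when up; rides on the carousel. Plate 32 mm along the radius, 46 mm across it, 8 mm thick, between two steel lugs fixed on the disc: 50 mm apart, 8 mm thick, 42 mm tall from the disc. A fingertip between the lugs can press the plate and push a lug to turn the carousel. -x points outwards
- pin_tip (a point): rounded top of the plunger's steel locking pin, 12 mm across, 133 mm from the carousel's axis, straight outwards from the plunger plate; it goes up and down with the plate and stands up through a flange slot, 2 mm above the flange, when the plunger is up
- beaker1: loose glass beaker on the carousel, 40 mm across, 45 mm tall, about 50 g, 60 degrees anticlockwise from the plunger; origin at the centre of its underside
- well1 (a point): centre of that beaker's place on top of the carousel disc, 88 mm from the axis, among four pins 14 mm tall; beaker1 stands here
- beaker2: loose glass beaker on the carousel, 40 mm across, 45 mm tall, about 50 g, 120 degrees anticlockwise from the plunger; origin at the centre of its underside
- well2 (a point): centre of that beaker's place on top of the carousel disc, 88 mm from the axis, among four pins 14 mm tall; beaker2 stands here
- beaker3: loose glass beaker on the carousel, 40 mm across, 45 mm tall, about 50 g, 180 degrees anticlockwise from the plunger; origin at the centre of its underside
- well3 (a point): centre of that beaker's place on top of the carousel disc, 88 mm from the axis, among four pins 14 mm tall; beaker3 stands here
- beaker4: loose glass beaker on the carousel, 40 mm across, 45 mm tall, about 50 g, 240 degrees anticlockwise from the plunger; origin at the centre of its underside
- well4 (a point): centre of that beaker's place on top of the carousel disc, 88 mm from the axis, among four pins 14 mm tall; beaker4 stands here
- beaker5: loose glass beaker on the carousel, 40 mm across, 45 mm tall, about 50 g, 300 degrees anticlockwise from the plunger; origin at the centre of its underside
- well5 (a point): centre of that beaker's place on top of the carousel disc, 88 mm from the axis, among four pins 14 mm tall; beaker5 stands here
- dish: loose glass dish, 94 mm across, 17 mm high, lying on the bench beside the drum; origin at its underside; leave alone
- screwdriver: loose screwdriver, 160 mm long, lying beside the drum; leave alone
- spare_beaker: loose empty glass beaker, 56 mm across, 70 mm tall, on the bench beside the drum; origin at its underside; leave alone
- mouse: loose computer mouse, 100 x 58 x 34 mm, on the bench; origin at its underside; leave alone
- reagent: loose amber bottle, 66 mm across, 150 mm tall; origin at its underside; leave alone
- salt_jar: loose white jar, 64 mm across, 85 mm tall; origin at its underside; leave alone
- drum: the fixed white drum, origin on the bench under the carousel's axis. On it stands an electrode stand: post 178 mm from the axis, 262 mm tall, level arm 200 mm above the bench, blue electrode over the measuring place 88 mm from the axis, tip 122 mm above the bench, 120 degrees clockwise from the plunger's starting place; keep the hand clear
Not all that is in view belongs to the job. What is shaped like the beaker2 but red or yellow is not meant.

How it is judged:
On the way, in this order (a step that is already met when the one before it is completed fails the run):
1. the plunger is pressed down far enough to free the pin, the carousel still at its first slot (value of joint plunger above 0.0105 m and value of joint carousel between -0.2 and 0.2 rad), for 0.05 s.
2. the carousel is turned anticlockwise, well clear of the first slot (value of joint carousel above 0.5 rad), for 0.05 s.
At the end, for the whole second after the job is handed in: the carousel stands one slot (60 degrees, within 3) anticlockwise of its start and is at rest, the plunger is up (within 4 mm) with its pin in the slot, and the five beakers stand upright in their places (within 12 mm) (value of joint carousel between 0.997 and 1.097 rad and value of joint plunger below 0.004 m and velocity of joint carousel between -0.05 and 0.05 rad/s and distance between beaker1 and well1 below 0.012 m and distance between beaker2 and well2 below 0.012 m and distance between beaker3 and well3 below 0.012 m and distance between beaker4 and well4 below 0.012 m and distance between beaker5 and well5 below 0.012 m and angle between each of beaker1, beaker2, beaker3, beaker4, beaker5's own z axis and vertical below 0.15 rad); the robot touches nothing.
It fails at once if a beaker is lifted, tipped or knocked out of its place on the carousel (distance between beaker1 and well1 above 0.02 m or angle between any of beaker1, beaker2, beaker3, beaker4, beaker5's own z axis and vertical above 0.4 rad or distance between beaker2 and well2 above 0.02 m or distance between beaker3 and well3 above 0.02 m or distance between beaker4 and well4 above 0.02 m or distance between beaker5 and well5 above 0.02 m).
It fails at once if something else on the bench is moved by more than 3 cm or lifted (distance of any of dish, screwdriver, spare_beaker, mouse, reagent, salt_jar from where it was at the start of the episode above 0.03 m).
It fails at once if the drum and carousel are forced (more than 60 N from the fingers) (contact force between the fingers and drum above 60 N).
It fails at once if the carousel is turned on past the next slot, or the wrong way (value of joint carousel above 1.4 rad or value of joint carousel below -0.35 rad).
It also fails if it takes over 48 s, if anything falls off the work surface, if the arm or the gripper's body presses on something with over 40 N, if the wrist force passes 120 N, or if a joint passes its speed limit or range.

## Working session

There is one attempt and no reset: what is moved stays moved. The work goes in short steps, Python scripts to look and compute and a tool call to move; the robot and the scene stay as the last step left them, time stands still between calls to the robot, and variables do not carry over. Pictures are saved under pics/ and viewed, and the job is handed in when it is done.

Besides the shell and the picture viewer there is one more tool, called after "Call:" by a JSON object that holds its "op" and its "data". servo_tool: Moves the arm, as the interface text tells. Its arguments: {"type":"object","properties":{"increments":{"type":"array","items":{"type":"object","properties":{"tx":{"type":"number"},"ty":{"type":"number"},"tz":{"type":"number"},"wx":{"type":"number"},"wy":{"type":"number"},"wz":{"type":"number"},"claw":{"type":"number"}}}},"grip_force":{"type":"number"}},"required":["increments"]}

```bash
mkdir -p pics; python3 - <<'E'
from plant import status, eyes, workorder, bot
import cv2,numpy as np
o=status.get_obs()
for k in o: print(k,np.round(o[k],3))
for n in ["scene","top"]:
    p,d=eyes.snapshot(n); cv2.imwrite(f"pics/{n}0.png",p[:,:,::-1]); np.save(f"{n}0_d.npy",d)
    c=eyes.camera_model(n); print(n,c)
E
```

```text
time_s 0.0
q [ 0.949  0.381  1.298 -0.     1.464 -0.215]
joint_vel [-0.001  0.001 -0.    -0.     0.001 -0.001]
joint_torque [-0.0000e+00 -4.3794e+01 -2.2456e+01  7.1000e-02  3.5000e-02 -0.0000e+00]
tool_pos [0.217 0.505 0.203]
ee_rot [[ 0.918 -0.001  0.396]
 [-0.396 -0.001  0.918]
 [-0.    -1.    -0.001]]
contact_force [-0.241 -0.171  0.334]
wrist_torque [-0.059 -0.014  0.002]
width 0.088
scene {'K': array([[465.81981321,   0.        , 318.13631174],
       [  0.        , 465.81981321, 202.06501592],
       [  0.        ,   0.        ,   1.        ]]), 'dist': array([-0.0221977,  0.       ,  0.       ,  0.       ,  0.       ]), 'cam_to_world': array([[ 0.2782436 ,  0.79850161, -0.53383113,  1.31728269],
       [ 0.96036121, -0.22147644,  0.1692765 , -0.27190027],
       [ 0.01693654, -0.55977081, -0.82847438,  1.27115051],
       [ 0.        ,  0.        ,  0.        ,  1.        ]])}
top {'K': array([[362.87448447,   0.        , 313.05245886],
       [  0.        , 362.87448447, 199.0999014 ],
       [  0.        ,   0.        ,   1.        ]]), 'dist': array([-0.02936701,  0.        ,  0.        ,  0.        ,  0.        ]), 'cam_to_world': array([[-0.01184519, -0.99525323,  0.09659551,  0.4432516 ],
       [-0.99992822,  0.01161568, -0.00293796, -0.03125944],
       [ 0.001802  , -0.09662338, -0.99531938,  1.13915164],
       [ 0.        ,  0.        ,  0.        ,  1.        ]])}
```

View pics/scene0.png

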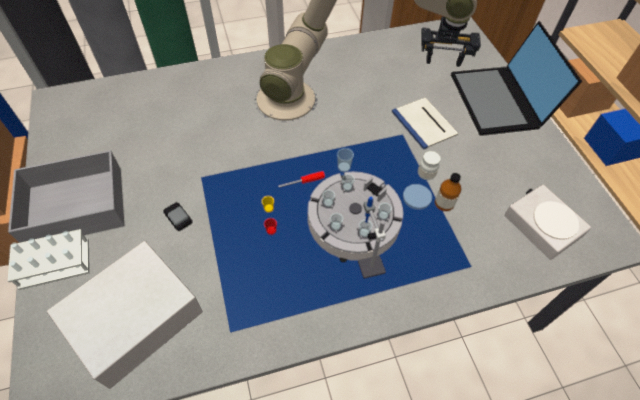

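View pics/top0.png

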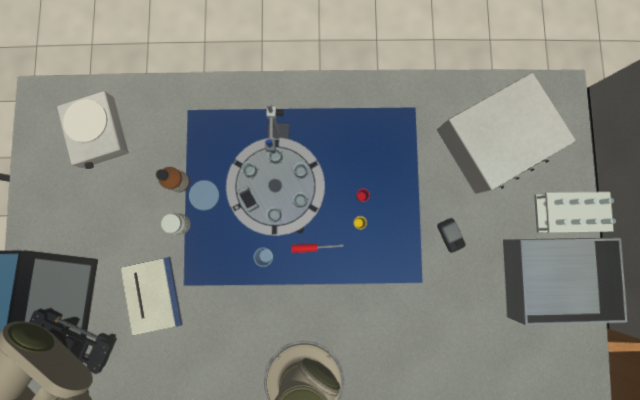

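The drum is centred near (275,186) in the top view. The black plunger plate is near (249,199), and the electrode post is near (271,112). I'll enlarge the view and measure.

```bash
cat > h.py <<'E'
import cv2,numpy as np
from plant import status, eyes, workorder, bot
def ray(n,uv,z):
    c=eyes.camera_model(n);u=cv2.undistortPoints(np.array(uv,float).reshape(-1,1,2),c["K"],c["dist"]).reshape(-1,2)
    T=c["cam_to_world"];d=np.c_[u,np.ones(len(u))]@T[:3,:3].T;o=T[:3,3]
    return o+d*((z-o[2])/d[:,2])[:,None]
def proj(n,P):
    c=eyes.camera_model(n);T=np.linalg.inv(c["cam_to_world"])
    return cv2.projectPoints(np.array(P,float).reshape(-1,1,3),cv2.Rodrigues(T[:3,:3])[0],T[:3,3],c["K"],c["dist"])[0].reshape(-1,2)
E
python3 - <<'E'
import cv2
a=cv2.imread("pics/top0.png")[130:245,215:335]; cv2.imwrite("pics/topc.png",cv2.resize(a,None,fx=5,fy=5,interpolation=cv2.INTER_CUBIC))
a=cv2.imread("pics/scene0.png")[140:280,290:450]; cv2.imwrite("pics/scenec.png",cv2.resize(a,None,fx=4,fy=4,interpolation=cv2.INTER_CUBIC))
E
```

```text
(no output)
```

View pics/topc.png

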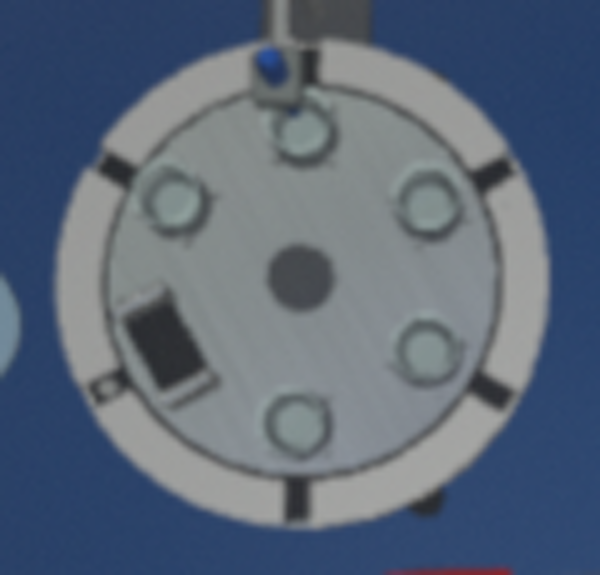

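View pics/scenec.png

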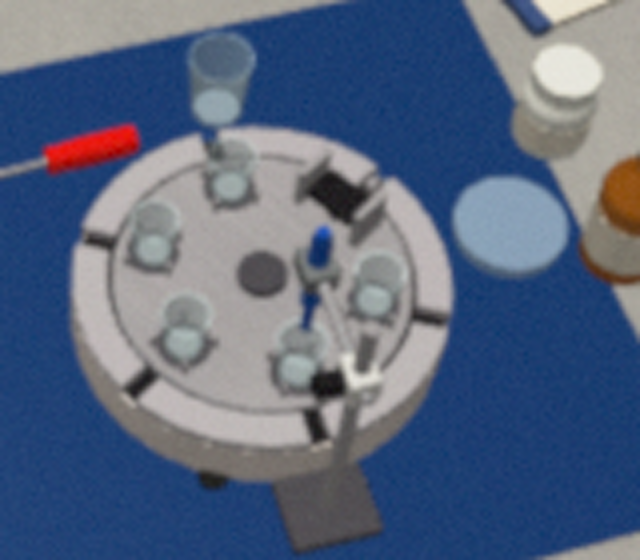

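```bash
python3 - <<'E'
from h import *
im=cv2.imread("pics/top0.png"); hsv=cv2.cvtColor(im,cv2.COLOR_BGR2HSV)
S=np.array([(115,167),(491,391),(308,67),(297,500),(492,174),(109,387)],float)
f=lambda p:(np.array(p,float)+.5)/5-.5+[215,130]
W=ray("top",f(S),.058); c=W.mean(0); print("axis slots",c)
print(np.degrees(np.arctan2(*(W-c)[:,[1,0]].T)), np.linalg.norm(W-c,axis=1))
# outer contour of drum fit
m=((hsv[:,:,1]<80)&(hsv[:,:,2]>90)).astype(np.uint8); m[:138]=0; m[245:]=0;m[:,:222]=0;m[:,335:]=0
cs=max(cv2.findContours(m,0,1)[0],key=cv2.contourArea)[:,0,:]
P=ray("top",cs,.058)[:,:2]; r=np.linalg.norm(P-c[:2],axis=1); P=P[abs(r-.149)<.006]
A=np.c_[2*P,np.ones(len(P))];s=np.linalg.lstsq(A,(P**2).sum(1),rcond=None)[0];print("circle",s[:2],np.sqrt(s[2]+s[0]**2+s[1]**2),len(P))
# plate
g=cv2.cvtColor(im,cv2.COLOR_BGR2GRAY)
m=(g<70).astype(np.uint8);n,l,st,ce=cv2.connectedComponentsWithStats(m)
for i in range(1,n):
    if 225<ce[i][0]<325 and 138<ce[i][1]<236 and st[i][4]>15: 
        w=ray("top",ce[i],.084)[0]; print(ce[i],st[i][4],w,np.linalg.norm(w-c*[1,1,0]-[0,0,.084]),np.degrees(np.arctan2(w[1]-c[1],w[0]-c[0])))
        if abs(ce[i][0]-249)<6: print(cv2.minAreaRect(np.argwhere(l==i)[:,::-1].astype(np.float32)))
# scene cross-check
S2=[(100,240),(430,316),(140,383),(317,425)]
W2=ray("scene",(np.array(S2,float)+.5)/4-.5+[290,140],.058);print(W2, np.linalg.norm(W2-c,axis=1),np.degrees(np.arctan2(*(W2-c)[:,[1,0]].T)))
for n_,uv,z in [("dish",(204,195),.017),("spare",(263,257),.03),("salt",(173,223),.085),("reagent",(162,175),.15),("screwdr",(305,248),.01)]: print(n_,ray("top",[uv],z)[0])
E
```

```text
axis slots [0.59046048 0.07947652 0.058     ]
[  58.19541449 -121.20925489   -1.70194936  178.63753754  -61.25888937
  118.7348319 ] [0.13307631 0.13196154 0.1305043  0.13197892 0.13117775 0.13174818]
circle [0.59045383 0.07930928] 0.1481145410776579 279
[300.01655898 181.78926875] 23371 [0.59714479 0.00328099 0.084     ] 0.07648816021879723 -84.98651731094934
[269.23809524 143.61904762] 21 [0.71260982 0.09370538 0.084     ] 0.12297529017945531 6.644290677300516
[276.10526316 143.        ] 19 [0.7142335  0.07331202 0.084     ] 0.12392642931390796 -2.851255418172098
[238.  163.5] 24 [0.65385397 0.18599081 0.084     ] 0.12395172085227382 59.24040958428559
[312.60714286 164.53571429] 28 [ 0.64808781 -0.0342739   0.084     ] 0.12751497223393238 -63.132681054942246
[247.58552632 198.51973684] 152 [0.5495917  0.15700087 0.084     ] 0.08763721555394047 117.79700865720598
((247.54248046875, 198.47642517089844), (14.957801818847656, 10.004242897033691), 60.945396423339844)
[312.34482759 207.48275862] 29 [ 0.52112928 -0.03202065  0.084     ] 0.13129522128224566 -121.87418642372745
[273.95652174 229.34782609] 23 [0.45888202 0.08000078 0.084     ] 0.1315795044947302 179.77171455463855
[[ 0.52370146 -0.03211545  0.058     ]
 [ 0.65983578  0.19348582  0.058     ]
 [ 0.65661766 -0.03882426  0.058     ]
 [ 0.72625996  0.07728441  0.058     ]] [0.13003667 0.13345806 0.13554279 0.13581717] [-120.88964523   58.67925302  -60.78483168   -0.92480186]
dish [0.56896156 0.30516836 0.017     ]
spare [0.37657237 0.11906444 0.03      ]
salt [0.4804139  0.37415653 0.085     ]
reagent [0.61117316 0.38327307 0.15      ]
screwdr [ 0.40144757 -0.00793536  0.01      ]
```

Call:
{"op": "servo_tool", "data": {"increments": [{"wy": 10.6,"claw": 1},{"wy": 10.6,"claw": 1},{"wy": 10.6,"claw": 1},{"wy": 10.6,"claw": 1},{"wy": 10.6,"claw": 1}], "grip_force": 20}}

```text
invalid input
```

Call:
{"op": "servo_tool", "data": {"increments": [{"wy": 10.6,"claw": 1},{"wy": 10.6,"claw": 1},{"wy": 10.6,"claw": 1},{"wy": 10.6,"claw": 1},{"wy": 10.6,"claw": 1}]}}

```text
invalid input
```

Call:
{"op": "servo_tool", "data": {"increments": [{"wy": 10.6,"claw": 1},{"wy": 10.6,"claw": 1},{"claw": 1}]}}

```text
invalid input
```

```bash
cat >> h.py <<'E'
C=np.array([.5905,.0794]); TH0=118.7
def rep():
    o=status.get_obs(); p=np.array(o["tool_pos"]);R=np.array(o["ee_rot"])
    v=p[:2]-C; r=np.hypot(*v);a=np.degrees(np.arctan2(v[1],v[0]))
    print("t",round(o["time_s"],2),"pos",np.round(p,4),"r",round(r,4),"ang",round(a,2),"zyaw",round(np.degrees(np.arctan2(R[1,2],R[0,2])),2),"F",np.round(o["contact_force"],1),"w",round(o["width"],4),"q6",round(o["q"][5],2),"tilt",np.round(R[2],3))
    return p,R
def togo(r,th,z):
    p,R=rep(); a=np.radians(th); t=np.r_[C+r*np.array([np.cos(a),np.sin(a)]),z]
    print("tool shift cm",np.round(R.T@(t-p)*100,2))
E
python3 -c "
from h import *
togo(.088,118.7+5,.15)"
```

```text
t 0.1 pos [0.2175 0.5049 0.2033] r 0.5659 ang 131.24 zyaw 66.69 F [0.2 0.4 0.3] w 0.0879 q6 -0.22 tilt [-0.    -1.    -0.001]
tool shift cm [ 43.72   5.34 -19.52]
```

Call:
{"op": "servo_tool", "data": {"increments": [{"tx": 0,"ty": 0,"tz": 0,"wx": 0,"wy": 10.6,"wz": 0,"claw": 1},{"tx": 0,"ty": 0,"tz": 0,"wx": 0,"wy": 10.6,"wz": 0,"claw": 1},{"tx": 0,"ty": 0,"tz": 0,"wx": 0,"wy": 10.6,"wz": 0,"claw": 1},{"tx": 0,"ty": 0,"tz": 0,"wx": 0,"wy": 10.6,"wz": 0,"claw": 1},{"tx": 0,"ty": 0,"tz": 0,"wx": 0,"wy": 10.6,"wz": 0,"claw": 1}], "grip_force": 20}}

```text
time_s: 0.72
tool_pos: [0.2175, 0.5049, 0.2035]
ee_rot: [[0.231, -0.001, 0.973], [-0.973, -0.001, 0.231], [0.001, -1.0, -0.001]]
contact_force: [-0.4, 0.7, 0.1]
width: 0.0402
```

Call:
{"op": "servo_tool", "data": {"increments": [{"tx": 0,"ty": 0,"tz": 0,"wx": 0,"wy": 10.6,"wz": 0,"claw": 1},{"tx": 0,"ty": 0,"tz": 0,"wx": 0,"wy": 10.6,"wz": 0,"claw": 1},{"tx": 0,"ty": 0,"tz": 0,"wx": 0,"wy": 10.6,"wz": 0,"claw": 1},{"tx": 0,"ty": 0,"tz": 0,"wx": 0,"wy": 10.6,"wz": 0,"claw": 1},{"tx": 0,"ty": 0,"tz": 0,"wx": 0,"wy": 10.6,"wz": 0,"claw": 1}]}}

```text
time_s: 1.35
tool_pos: [0.2175, 0.505, 0.2035]
ee_rot: [[-0.638, -0.0, 0.77], [-0.77, -0.001, -0.638], [0.001, -1.0, 0.0]]
contact_force: [0.0, -0.1, 0.4]
width: -0.0001
```

Call:
{"op": "servo_tool", "data": {"increments": [{"tx": 0,"ty": 0,"tz": 0,"wx": 0,"wy": 10.6,"wz": 0,"claw": 1},{"tx": 0,"ty": 0,"tz": 0,"wx": 0,"wy": 10.6,"wz": 0,"claw": 1},{"tx": 0,"ty": 0,"tz": 0,"wx": 0,"wy": 0,"wz": 0,"claw": 1},{"tx": 0,"ty": 0,"tz": 0,"wx": 0,"wy": 0,"wz": 0,"claw": 1}]}}

```text
time_s: 1.85
tool_pos: [0.2175, 0.505, 0.2037]
ee_rot: [[-0.869, -0.0, 0.495], [-0.495, -0.0, -0.869], [0.0, -1.0, 0.0]]
contact_force: [-0.1, -0.0, 0.1]
width: 0.0004
```

```bash
python3 -c "
from h import *
togo(.088,118.7+5,.15)"
```

```text
t 1.85 pos [0.2175 0.505  0.2037] r 0.5659 ang 131.22 zyaw -60.3 F [-0.1 -0.   0.1] w 0.0004 q6 2.0 tilt [ 0. -1.  0.]
tool shift cm [-10.69   5.37  46.67]
```

Call:
{"op": "servo_tool", "data": {"increments": [{"tx": -1.3,"ty": 0,"tz": 5.8,"wx": 0,"wy": 0,"wz": 0,"claw": 1},{"tx": -1.3,"ty": 0,"tz": 5.8,"wx": 0,"wy": 0,"wz": 0,"claw": 1},{"tx": -1.3,"ty": 0,"tz": 5.8,"wx": 0,"wy": 0,"wz": 0,"claw": 1},{"tx": -1.3,"ty": 0,"tz": 5.8,"wx": 0,"wy": 0,"wz": 0,"claw": 1},{"tx": -1.3,"ty": 0,"tz": 5.8,"wx": 0,"wy": 0,"wz": 0,"claw": 1}]}}

```text
time_s: 2.48
tool_pos: [0.418, 0.2831, 0.204]
ee_rot: [[-0.869, 0.0, 0.495], [-0.495, 0.0, -0.869], [-0.0, -1.0, -0.0]]
contact_force: [0.3, 1.1, 0.4]
width: 0.0004
```

Call:
{"op": "servo_tool", "data": {"increments": [{"tx": -1.3,"ty": 0,"tz": 5.8,"wx": 0,"wy": 0,"wz": 0,"claw": 1},{"tx": -1.3,"ty": 0,"tz": 5.8,"wx": 0,"wy": 0,"wz": 0,"claw": 1},{"tx": -1.0,"ty": 0,"tz": 4,"wx": 0,"wy": 1,"wz": 0,"claw": 1},{"tx": 0,"ty": 0,"tz": 0,"wx": 0,"wy": 0,"wz": 0,"claw": 1},{"tx": 0,"ty": 0,"tz": 0,"wx": 0,"wy": 0,"wz": 0,"claw": 1}]}}

```text
time_s: 3.1
tool_pos: [0.5245, 0.1671, 0.2038]
ee_rot: [[-0.878, -0.001, 0.479], [-0.479, 0.0, -0.878], [0.0, -1.0, -0.0]]
contact_force: [0.5, 0.4, 0.3]
width: 0.0007
```

```bash
python3 -c "
from h import *
togo(.088,118.7+5,.115)"
```

```text
t 3.1 pos [0.5245 0.1671 0.2038] r 0.1098 ang 126.95 zyaw -61.4 F [0.5 0.4 0.3] w 0.0007 q6 1.16 tilt [ 0. -1. -0.]
tool shift cm [-0.81  8.87  2.1 ]
```

Call:
{"op": "servo_tool", "data": {"increments": [{"tx": -0.8,"ty": 0,"tz": 2.1,"wx": 0,"wy": 0,"wz": 0,"claw": 1},{"tx": 0,"ty": 4.4,"tz": 0,"wx": 0,"wy": 0,"wz": 0,"claw": 1},{"tx": 0,"ty": 4.4,"tz": 0,"wx": 0,"wy": 0,"wz": 0,"claw": 1},{"tx": 0,"ty": 0,"tz": 0,"wx": 0,"wy": 0,"wz": 0,"claw": 1},{"tx": 0,"ty": 0,"tz": 0,"wx": 0,"wy": 0,"wz": 0,"claw": 1}]}}

```text
time_s: 3.72
tool_pos: [0.5432, 0.1521, 0.1176]
ee_rot: [[-0.879, 0.003, 0.478], [-0.478, 0.0, -0.879], [-0.002, -1.0, 0.001]]
contact_force: [0.3, 0.5, -0.7]
width: 0.0005
```

```bash
python3 -c "
from h import *
togo(.088,118.7+5,.086)
a=eyes.snapshot('scene')[0][130:260,300:440,::-1]; cv2.imwrite('pics/s1.png',cv2.resize(a,None,fx=5,fy=4.5,interpolation=cv2.INTER_CUBIC))
a=eyes.snapshot('top')[0][110:245,205:335,::-1]; cv2.imwrite('pics/t1.png',cv2.resize(a,None,fx=4,fy=4,interpolation=cv2.INTER_CUBIC))
"
```

```text
t 3.73 pos [0.5432 0.1521 0.1176] r 0.0867 ang 123.02 zyaw -61.47 F [ 0.3  0.5 -0.7] w 0.0005 q6 1.14 tilt [-0.002 -1.     0.001]
tool shift cm [ 0.12  3.16 -0.12]
```

View pics/s1.png

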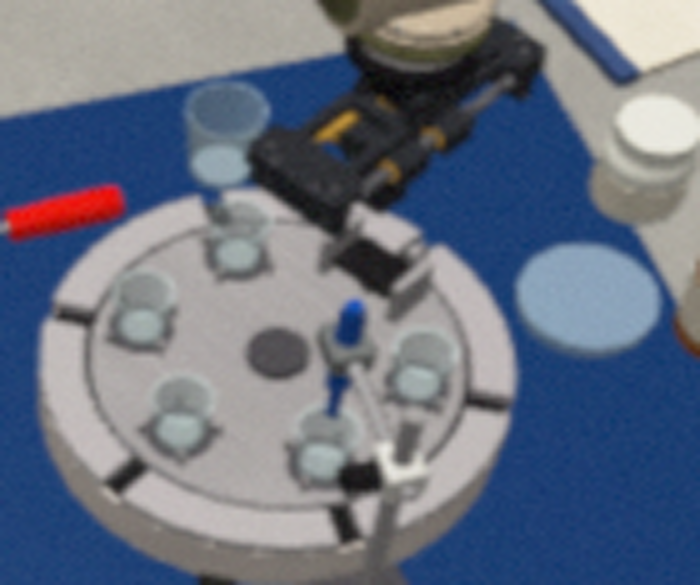

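View pics/t1.png

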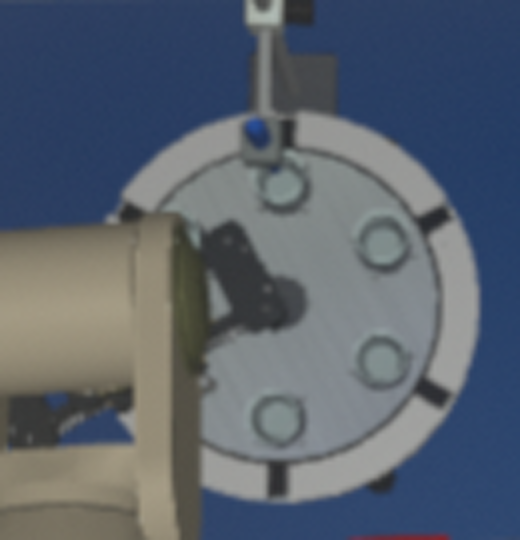

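```bash
python3 -c "
from h import *
p=np.array(status.get_obs()['tool_pos'])
a=np.radians(118.7);pt=np.r_[C+.088*np.array([np.cos(a),np.sin(a)]),.084]
for q in (p,p+[0,0,.03],p+[0,0,.064],pt,[*C,.058]): 
  print(np.round(proj('scene',q)[0],1),((proj('scene',q)[0]-[300,130])*[5,4.5]).round())
"
```

```text
[373.8 180.6] [369. 228.]
[375.  174.7] [375. 201.]
[376.3 167.8] [382. 170.]
[374.5 188. ] [372. 261.]
[354.9 208.8] [274. 355.]
```

Call:
{"op": "servo_tool", "data": {"increments": [{"tx": 0,"ty": 1.5,"tz": -0.1,"wx": 0,"wy": 0,"wz": 0,"claw": 1},{"tx": 0,"ty": 1.3,"tz": 0,"wx": 0,"wy": 0,"wz": 0,"claw": 1},{"tx": 0,"ty": 0.3,"tz": 0,"wx": 0,"wy": 0,"wz": 0,"claw": 1},{"tx": 0,"ty": 0,"tz": 0,"wx": 0,"wy": 0,"wz": 0,"claw": 1}]}}

```text
time_s: 4.32
tool_pos: [0.5416, 0.1528, 0.0846]
ee_rot: [[-0.879, -0.001, 0.477], [-0.477, -0.0, -0.879], [0.0, -1.0, -0.0]]
contact_force: [-0.8, -0.3, 0.5]
width: 0.0002
```

```bash
python3 -c "
from h import *
togo(.088,118.7+5,.070)"
```

```text
t 4.33 pos [0.5416 0.1528 0.0846] r 0.0882 ang 123.64 zyaw -61.51 F [-0.8 -0.3  0.5] w 0.0002 q6 1.14 tilt [ 0. -1. -0.]
tool shift cm [0.01 1.46 0.02]
```

Call:
{"op": "servo_tool", "data": {"increments": [{"tx": 0,"ty": 0.3,"tz": 0,"wx": 0,"wy": 0,"wz": 0,"claw": 1},{"tx": 0,"ty": 0.3,"tz": 0,"wx": 0,"wy": 0,"wz": 0,"claw": 1},{"tx": 0,"ty": 0,"tz": 0,"wx": 0,"wy": 0,"wz": 0,"claw": 1}]}}

```text
time_s: 4.7
tool_pos: [0.5416, 0.1528, 0.0787]
ee_rot: [[-0.879, -0.0, 0.477], [-0.477, -0.0, -0.879], [0.0, -1.0, -0.0]]
contact_force: [-0.6, -1.0, -0.7]
width: 0.0004
```

Call:
{"op": "servo_tool", "data": {"increments": [{"tx": 0,"ty": 0.3,"tz": 0,"wx": 0,"wy": 0,"wz": 0,"claw": 1},{"tx": 0,"ty": 0.3,"tz": 0,"wx": 0,"wy": 0,"wz": 0,"claw": 1},{"tx": 0,"ty": 0,"tz": 0,"wx": 0,"wy": 0,"wz": 0,"claw": 1}]}}

```text
time_s: 5.08
tool_pos: [0.5415, 0.1529, 0.0726]
ee_rot: [[-0.879, -0.001, 0.477], [-0.477, -0.0, -0.879], [0.001, -1.0, -0.0]]
contact_force: [-0.8, 0.3, -0.3]
width: 0.0006
```

```bash
python3 -c "
from h import *
togo(.088,118.7+5,.070)"
```

```text
t 5.08 pos [0.5415 0.1529 0.0726] r 0.0883 ang 123.7 zyaw -61.51 F [-0.8  0.3 -0.3] w 0.0006 q6 1.14 tilt [ 0.001 -1.    -0.   ]
tool shift cm [-0.    0.26  0.03]
```

The tip is at z = 0.0726, which should mean about 8 N, but no force shows. I'll look.

```bash
python3 -c "
from h import *
o=status.get_obs();print(np.round(o['contact_force'],2),np.round(o['wrist_torque'],2))
p,d=eyes.snapshot('scene');np.save('d2.npy',d)
a=p[150:220,340:420,::-1]; cv2.imwrite('pics/s2.png',cv2.resize(a,None,fx=8,fy=8,interpolation=cv2.INTER_CUBIC))
print(((proj('scene',np.array(o['tool_pos']))[0]-[340,150])*8).round())
a=np.radians(118.7);pt=np.r_[C+.088*np.array([np.cos(a),np.sin(a)]),.084]
print(((proj('scene',pt)[0]-[340,150])*8).round())
"
```

```text
[-0.76  0.25 -0.26] [-0.08  0.11  0.01]
[258. 309.]
[276. 304.]
```

View pics/s2.png

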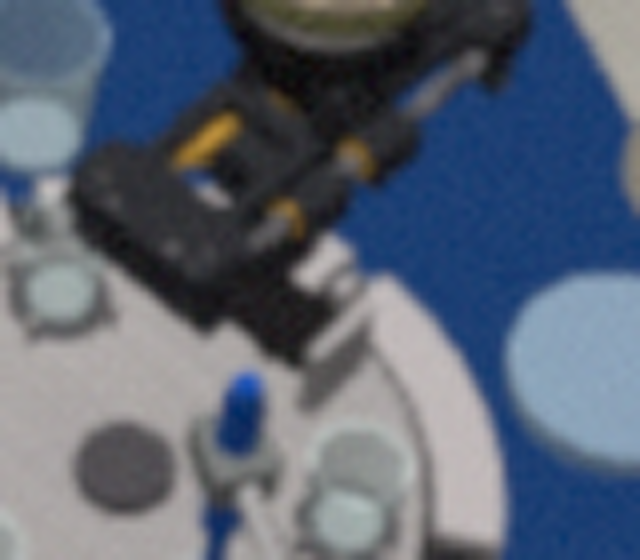

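```bash
python3 -c "
from h import *
a=cv2.imread('pics/scene0.png')[150:220,340:420]; cv2.imwrite('pics/s0c.png',cv2.resize(a,None,fx=8,fy=8,interpolation=cv2.INTER_CUBIC))
a=np.radians(118.7);u=np.array([np.cos(a),np.sin(a)])
for z in (.060,.046): print(((proj('scene',np.r_[C+.133*u,z])[0]-[340,150])*8).round())
d=np.load('d2.npy');d0=np.load('scene0_d.npy')
c=eyes.camera_model('scene');T=c['cam_to_world']
# depth -> world heights around the plate, now
for name,D in (('start',d0),('now',d)):
  print(name)
  for v in range(182,198,2):
    row=[]
    for u_ in range(364,390,2):
      q=cv2.undistortPoints(np.array([[[u_,v]]],float),c['K'],c['dist'])[0,0]; P=T[:3,:3]@(np.r_[q,1]*D[v,u_])+T[:3,3]; row.append(round(P[2]*1000))
    print(v,row)
"
```

```text
[342. 275.]
[338. 296.]
start
182 [59, 102, 96, 92, 80, 58, 61, 58, 55, 57, 55, -2, -7]
184 [55, 97, 88, 80, 83, 84, 56, 58, 58, 54, 43, -5, -2]
186 [80, 87, 81, 81, 1271, 86, 84, 84, 50, 51, 53, 47, 55]
188 [70, 77, 83, 79, 82, 86, 80, 85, 82, 46, 57, 58, 58]
190 [61, 61, 55, 77, 81, 86, 83, 77, 80, 83, 100, 95, 57]
192 [56, 56, 60, 60, 77, 84, 79, 81, 95, 99, 96, 84, 1271]
194 [58, 56, 53, 57, 55, 82, 87, 84, 100, 90, 80, 54, 56]
196 [58, 57, 55, 56, 57, 60, 76, 84, 91, 80, 66, 55, 55]
now
182 [213, 211, 212, 211, 188, 137, 123, 113, 58, 56, 50, -1, -1]
184 [213, 214, 209, 74, 117, 125, 110, 51, 63, 60, 50, -2, -1]
186 [208, 206, 199, 85, 83, 112, 84, 83, 51, 56, 55, 45, 60]
188 [199, 199, 190, 78, 79, 88, 84, 83, 86, 50, 58, 57, 59]
190 [180, 182, 58, 83, 80, 86, 86, 83, 84, 81, 99, 96, 53]
192 [56, 177, 59, 58, 83, 82, 86, 80, 95, 96, 97, 83, 55]
194 [60, 60, 60, 56, 65, 78, 82, 82, 101, 96, 82, 56, 55]
196 [60, 54, 63, 55, 58, 52, 79, 86, 95, 82, 68, 61, 48]
```

View pics/s0c.png

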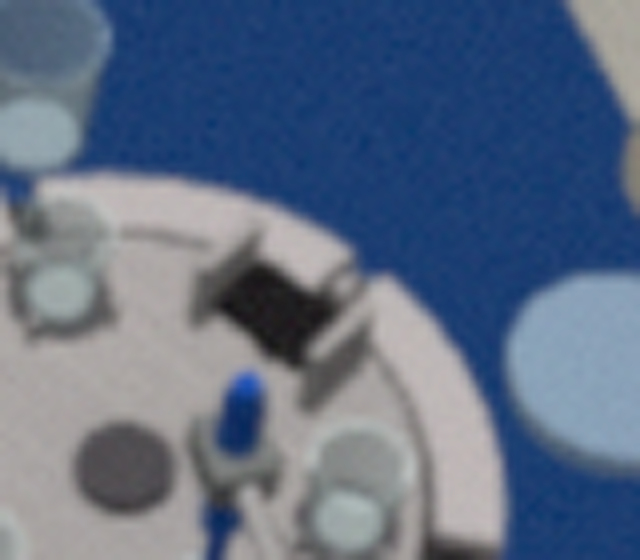

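```bash
python3 -c "
from h import *
d=np.load('d2.npy');c=eyes.camera_model('scene');T=c['cam_to_world']
v,u=np.mgrid[150:200,345:400];q=cv2.undistortPoints(np.c_[u.ravel(),v.ravel()].astype(float).reshape(-1,1,2),c['K'],c['dist']).reshape(-1,2)
P=(np.c_[q,np.ones(len(q))]*d[150:200,345:400].ravel()[:,None])@T[:3,:3].T+T[:3,3]
o=status.get_obs();L=(P-np.array(o['tool_pos']))@np.array(o['ee_rot'])*1000
m=(P[:,2]>.09)&(P[:,2]<.19)&(d[150:200,345:400].ravel()>0)
for a,b,w,l in zip(u.ravel()[m],v.ravel()[m],P[m],L[m]): print(a,b,w.round(3),'tool xyz mm',l.round())
" | awk 'NR%2==0'
python3 -c "
import cv2
from h import *
p,d=eyes.snapshot('scene')
cv2.imwrite('pics/s3.png',cv2.resize(p[165:205,355:405,::-1],None,fx=16,fy=14,interpolation=cv2.INTER_CUBIC))"
```

```text
398 157 [0.526 0.227 0.188] tool xyz mm [ -22. -115.  -73.]
397 158 [0.528 0.224 0.186] tool xyz mm [ -22. -113.  -69.]
396 159 [0.532 0.219 0.188] tool xyz mm [ -23. -115.  -63.]
399 159 [0.534 0.228 0.187] tool xyz mm [ -29. -114.  -70.]
396 160 [0.535 0.217 0.188] tool xyz mm [ -25. -115.  -60.]
398 160 [0.535 0.224 0.185] tool xyz mm [ -28. -112.  -66.]
396 161 [0.54  0.215 0.189] tool xyz mm [ -28. -117.  -55.]
392 162 [0.537 0.204 0.185] tool xyz mm [ -21. -112.  -47.]
394 162 [0.541 0.209 0.188] tool xyz mm [ -26. -115.  -49.]
396 162 [0.539 0.217 0.183] tool xyz mm [ -28. -110.  -57.]
392 163 [0.54  0.203 0.183] tool xyz mm [ -22. -110.  -46.]
391 164 [0.547 0.196 0.19 ] tool xyz mm [ -25. -117.  -36.]
393 164 [0.546 0.204 0.185] tool xyz mm [ -28. -113.  -43.]
385 168 [0.556 0.174 0.189] tool xyz mm [ -23. -116.  -12.]
392 168 [0.558 0.196 0.184] tool xyz mm [ -35. -111.  -30.]
383 169 [0.555 0.169 0.184] tool xyz mm [ -19. -112.   -8.]
385 169 [0.56  0.173 0.189] tool xyz mm [ -25. -116.   -9.]
390 169 [0.561 0.188 0.185] tool xyz mm [ -34. -113.  -22.]
392 169 [0.558 0.197
[... 6368 characters left out ...]
0. -28.  -0.]
385 191 [0.574 0.181 0.094] tool xyz mm [-42. -21.  -9.]
365 192 [0.613 0.092 0.175] tool xyz mm [ -34. -102.   87.]
380 192 [0.575 0.164 0.095] tool xyz mm [-34. -22.   6.]
382 192 [0.577 0.17  0.096] tool xyz mm [-39. -23.   2.]
384 192 [0.579 0.175 0.097] tool xyz mm [-44. -24.  -2.]
380 193 [0.586 0.158 0.108] tool xyz mm [-42. -35.  17.]
382 193 [0.585 0.166 0.103] tool xyz mm [-44. -30.   9.]
379 194 [0.583 0.157 0.099] tool xyz mm [-38. -26.  16.]
381 194 [0.585 0.163 0.099] tool xyz mm [-43. -26.  12.]
379 195 [0.585 0.156 0.097] tool xyz mm [-40. -24.  18.]
382 195 [0.584 0.167 0.091] tool xyz mm [-45. -18.   8.]
380 196 [0.589 0.159 0.095] tool xyz mm [-44. -22.  17.]
```

View pics/s3.png

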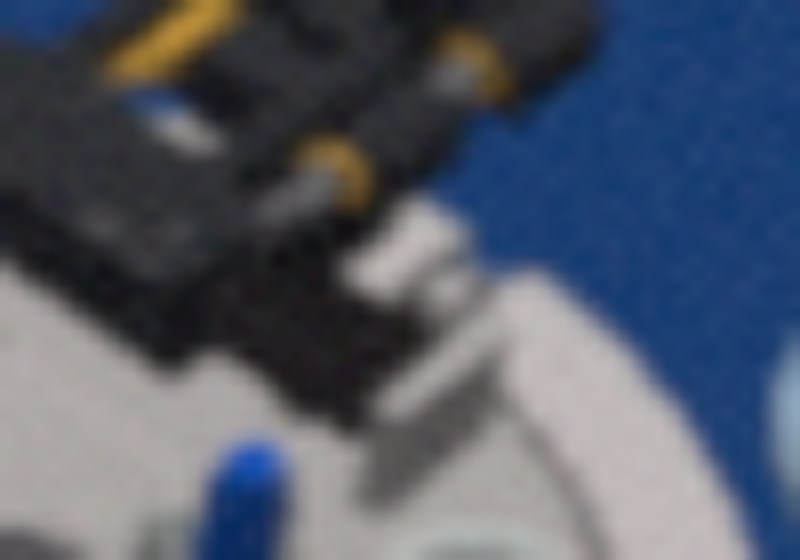

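```bash
python3 -c "
from h import *
d=np.load('d2.npy');d0=np.load('scene0_d.npy');c=eyes.camera_model('scene');Ti=np.linalg.inv(c['cam_to_world'])
o=status.get_obs();p=np.array(o['tool_pos']);R=np.array(o['ee_rot'])
for z in (-12,0,10,16):
  for y in range(-60,1,6):
    w=p+R@(np.array([-9,y,z])/1000); uv=proj('scene',w)[0]; e=(Ti@np.r_[w,1])[2]; i,j=int(round(uv[1])),int(round(uv[0]))
    print(z,y,uv.round(1),'exp %.3f now %.3f start %.3f'%(e,np.median(d[i-0:i+1,j-1:j+2]),np.median(d0[i:i+1,j-1:j+2])), w[2].round(3))
"
```

```text
-12 -60 [379.2 176.8] exp 1.430 now 1.353 start 1.598 0.133
-12 -54 [379.  177.9] exp 1.435 now 1.355 start 1.592 0.127
-12 -48 [378.7 179.1] exp 1.440 now 1.363 start 1.519 0.121
-12 -42 [378.5 180.3] exp 1.445 now 1.367 start 1.515 0.115
-12 -36 [378.3 181.4] exp 1.450 now 1.431 start 1.513 0.109
-12 -30 [378.  182.6] exp 1.455 now 1.447 start 1.513 0.103
-12 -24 [377.8 183.7] exp 1.460 now 1.511 start 1.508 0.097
-12 -18 [377.6 184.8] exp 1.465 now 1.506 start 1.508 0.091
-12 -12 [377.3 186. ] exp 1.470 now 1.471 start 1.471 0.085
-12 -6 [377.1 187.1] exp 1.475 now 1.471 start 1.471 0.079
-12 0 [376.9 188.2] exp 1.480 now 1.468 start 1.469 0.073
0 -60 [376.7 178.9] exp 1.426 now 1.366 start 1.516 0.133
0 -54 [376.4 180.1] exp 1.430 now 1.409 start 1.518 0.127
0 -48 [376.2 181.3] exp 1.435 now 1.427 start 1.510 0.121
0 -42 [375.9 182.4] exp 1.440 now 1.431 start 1.510 0.115
0 -36 [375.7 183.6] exp 1.445 now 1.443 start 1.509 0.109
0 -30 [375.5 184.7] exp 1.450 now 1.438 start 1.470 0.103
0 -24 [375.3 185.8] exp 1.455 now 1.471 start 1.471 0.097
0 -18 [375. 187.] exp 1.460 now 1.471
[... 779 characters left out ...]
10 0 [372.3 192.1] exp 1.471 now 1.461 start 1.465 0.073
16 -60 [373.2 181.8] exp 1.419 now 1.413 start 1.485 0.133
16 -54 [373. 183.] exp 1.424 now 1.424 start 1.478 0.127
16 -48 [372.7 184.2] exp 1.429 now 1.431 start 1.476 0.121
16 -42 [372.5 185.3] exp 1.434 now 1.434 start 1.470 0.115
16 -36 [372.3 186.5] exp 1.439 now 1.472 start 1.469 0.109
16 -30 [372.1 187.6] exp 1.444 now 1.470 start 1.469 0.103
16 -24 [371.9 188.7] exp 1.449 now 1.465 start 1.465 0.097
16 -18 [371.6 189.9] exp 1.454 now 1.466 start 1.463 0.091
16 -12 [371.4 191. ] exp 1.459 now 1.462 start 1.461 0.085
16 -6 [371.2 192.1] exp 1.464 now 1.462 start 1.467 0.079
16 0 [371.  193.2] exp 1.469 now 1.491 start 1.488 0.073
```

In the depth image the fingers end about 30 mm above the reported TCP. The plate still stands at z≈0.083 and the pin is still up. So the tips haven't touched yet, and I'll continue down by feel.

Call:
{"op": "servo_tool", "data": {"increments": [{"tx": 0,"ty": 0.4,"tz": 0,"wx": 0,"wy": 0,"wz": 0,"claw": 1},{"tx": 0,"ty": 0.4,"tz": 0,"wx": 0,"wy": 0,"wz": 0,"claw": 1},{"tx": 0,"ty": 0,"tz": 0,"wx": 0,"wy": 0,"wz": 0,"claw": 1}]}}

```text
time_s: 5.55
tool_pos: [0.5414, 0.1528, 0.0644]
ee_rot: [[-0.879, -0.001, 0.477], [-0.477, -0.0, -0.879], [0.001, -1.0, -0.0]]
contact_force: [0.0, -0.5, -0.4]
width: 0.0005
```

```bash
python3 -c "
from h import *
rep()
d=eyes.snapshot('scene')[1];d0=np.load('scene0_d.npy');c=eyes.camera_model('scene');Ti=np.linalg.inv(c['cam_to_world'])
o=status.get_obs();p=np.array(o['tool_pos']);R=np.array(o['ee_rot'])
for z in (-12,0,10):
  for y in range(-48,1,6):
    w=p+R@(np.array([-9,y,z])/1000); uv=proj('scene',w)[0]; e=(Ti@np.r_[w,1])[2]; i,j=int(round(uv[1])),int(round(uv[0]))
    print(z,y,uv.round(1),'exp %.3f now %.3f start %.3f'%(e,np.median(d[i-0:i+1,j-1:j+2]),np.median(d0[i:i+1,j-1:j+2])), w[2].round(3))
"
```

```text
t 5.55 pos [0.5414 0.1528 0.0644] r 0.0883 ang 123.76 zyaw -61.51 F [ 0.  -0.5 -0.4] w 0.0005 q6 1.14 tilt [ 0.001 -1.    -0.   ]
-12 -48 [378.4 180.7] exp 1.447 now 1.369 start 1.513 0.113
-12 -42 [378.2 181.8] exp 1.452 now 1.376 start 1.512 0.107
-12 -36 [377.9 183. ] exp 1.457 now 1.449 start 1.513 0.101
-12 -30 [377.7 184.1] exp 1.462 now 1.457 start 1.508 0.095
-12 -24 [377.5 185.2] exp 1.467 now 1.473 start 1.470 0.089
-12 -18 [377.2 186.3] exp 1.472 now 1.475 start 1.471 0.083
-12 -12 [377.  187.5] exp 1.477 now 1.469 start 1.471 0.077
-12 -6 [376.8 188.6] exp 1.482 now 1.461 start 1.466 0.071
-12 0 [376.5 189.7] exp 1.487 now 1.467 start 1.463 0.065
0 -48 [375.9 182.8] exp 1.442 now 1.436 start 1.509 0.113
0 -42 [375.6 184. ] exp 1.447 now 1.440 start 1.509 0.107
0 -36 [375.4 185.1] exp 1.452 now 1.440 start 1.470 0.101
0 -30 [375.2 186.2] exp 1.457 now 1.444 start 1.471 0.095
0 -24 [374.9 187.4] exp 1.462 now 1.467 start 1.471 0.089
0 -18 [374.7 188.5] exp 1.467 now 1.465 start 1.471 0.083
0 -12 [374.5 189.6] exp 1.472 now 1.461 start 1.460 0.077
0 -6 [374.3 190.7] exp 1.477 now 1.462 start 1.463 0.071
0 0 [374.1 191.8] exp 1.482 now 1.460 start 1.461 0.065
10 -48 [373.7 184.6] exp 1.438 now 1.433 start 1.474 0.113
10 -42 [373.5 185.8] exp 1.443 now 1.440 start 1.469 0.107
10 -36 [373.3 186.9] exp 1.448 now 1.446 start 1.471 0.101
10 -30 [373.1 188. ] exp 1.453 now 1.466 start 1.465 0.095
10 -24 [372.8 189.2] exp 1.458 now 1.461 start 1.465 0.089
10 -18 [372.6 190.3] exp 1.463 now 1.461 start 1.460 0.083
10 -12 [372.4 191.4] exp 1.468 now 1.461 start 1.461 0.077
10 -6 [372.2 192.5] exp 1.473 now 1.461 start 1.465 0.071
10 0 [372.  193.6] exp 1.478 now 1.484 start 1.486 0.065
```

The finger edge moved down with the arm and its tip is now near z≈0.094, so the offset is real. I'll continue.

Call:
{"op": "servo_tool", "data": {"increments": [{"tx": 0,"ty": 0.3,"tz": 0,"wx": 0,"wy": 0,"wz": 0,"claw": 1},{"tx": 0,"ty": 0.3,"tz": 0,"wx": 0,"wy": 0,"wz": 0,"claw": 1},{"tx": 0,"ty": 0,"tz": 0,"wx": 0,"wy": 0,"wz": 0,"claw": 1}]}}

```text
time_s: 5.98
tool_pos: [0.5415, 0.1528, 0.0586]
ee_rot: [[-0.879, -0.001, 0.477], [-0.477, -0.0, -0.879], [0.0, -1.0, -0.0]]
contact_force: [0.6, 0.3, 0.1]
width: 0.0005
```

Call:
{"op": "servo_tool", "data": {"increments": [{"tx": 0,"ty": 0.2,"tz": 0,"wx": 0,"wy": 0,"wz": 0,"claw": 1},{"tx": 0,"ty": 0.2,"tz": 0,"wx": 0,"wy": 0,"wz": 0,"claw": 1},{"tx": 0,"ty": 0,"tz": 0,"wx": 0,"wy": 0,"wz": 0,"claw": 1}]}}

```text
time_s: 6.35
tool_pos: [0.5416, 0.1528, 0.0547]
ee_rot: [[-0.879, -0.0, 0.477], [-0.477, 0.0, -0.879], [0.0, -1.0, -0.0]]
contact_force: [-0.4, -0.6, -0.1]
width: 0.0004
```

Call:
{"op": "servo_tool", "data": {"increments": [{"tx": 0,"ty": 0.2,"tz": 0,"wx": 0,"wy": 0,"wz": 0,"claw": 1},{"tx": 0,"ty": 0,"tz": 0,"wx": 0,"wy": 0,"wz": 0,"claw": 1}]}}

```text
time_s: 6.6
tool_pos: [0.5416, 0.1528, 0.0527]
ee_rot: [[-0.879, -0.0, 0.477], [-0.477, -0.0, -0.879], [0.0, -1.0, -0.0]]
contact_force: [-0.3, -0.5, -0.5]
width: 0.0006
```

Call:
{"op": "servo_tool", "data": {"increments": [{"tx": 0,"ty": 0.2,"tz": 0,"wx": 0,"wy": 0,"wz": 0,"claw": 1},{"tx": 0,"ty": 0,"tz": 0,"wx": 0,"wy": 0,"wz": 0,"claw": 1}]}}

```text
time_s: 6.85
tool_pos: [0.5416, 0.1528, 0.0507]
ee_rot: [[-0.879, -0.0, 0.477], [-0.477, -0.0, -0.879], [0.0, -1.0, -0.0]]
contact_force: [-0.4, 0.2, -0.1]
width: 0.0004
```

Call:
{"op": "servo_tool", "data": {"increments": [{"tx": 0,"ty": 0.2,"tz": 0,"wx": 0,"wy": 0,"wz": 0,"claw": 1},{"tx": 0,"ty": 0,"tz": 0,"wx": 0,"wy": 0,"wz": 0,"claw": 1}]}}

```text
time_s: 7.1
tool_pos: [0.5418, 0.1529, 0.0492]
ee_rot: [[-0.879, 0.001, 0.477], [-0.477, 0.0, -0.879], [-0.0, -1.0, 0.0]]
contact_force: [-0.8, -0.8, 5.5]
width: 0.0004
```

Call:
{"op": "servo_tool", "data": {"increments": [{"tx": 0,"ty": 0.2,"tz": 0,"wx": 0,"wy": 0,"wz": 0,"claw": 1},{"tx": 0,"ty": 0,"tz": 0,"wx": 0,"wy": 0,"wz": 0,"claw": 1}]}}

```text
time_s: 7.35
tool_pos: [0.5419, 0.1529, 0.0473]
ee_rot: [[-0.879, 0.001, 0.477], [-0.477, 0.0, -0.879], [-0.001, -1.0, 0.0]]
contact_force: [-1.4, -0.3, 5.7]
width: 0.0006
```

Contact came with 5.5 N at reported z≈0.0495, which matches the spring preload. Next is 12 mm more travel.

Call:
{"op": "servo_tool", "data": {"increments": [{"tx": 0,"ty": 0.4,"tz": 0,"wx": 0,"wy": 0,"wz": 0,"claw": 1},{"tx": 0,"ty": 0.4,"tz": 0,"wx": 0,"wy": 0,"wz": 0,"claw": 1},{"tx": 0,"ty": 0.3,"tz": 0,"wx": 0,"wy": 0,"wz": 0,"claw": 1},{"tx": 0,"ty": 0,"tz": 0,"wx": 0,"wy": 0,"wz": 0,"claw": 1},{"tx": 0,"ty": 0,"tz": 0,"wx": 0,"wy": 0,"wz": 0,"claw": 1}]}}

```text
time_s: 7.98
tool_pos: [0.542, 0.153, 0.0368]
ee_rot: [[-0.879, 0.001, 0.477], [-0.477, 0.0, -0.879], [-0.001, -1.0, 0.0]]
contact_force: [-2.3, -0.0, 10.4]
width: 0.0003
```

```bash
python3 -c "
from h import *
togo(.088,118.7+11,.0355)
p,d=eyes.snapshot('scene')
cv2.imwrite('pics/s4.png',cv2.resize(p[165:205,355:405,::-1],None,fx=16,fy=14,interpolation=cv2.INTER_CUBIC))"
```

```text
t 7.97 pos [0.542  0.153  0.0368] r 0.0881 ang 123.36 zyaw -61.5 F [-2.3 -0.  10.4] w 0.0003 q6 1.14 tilt [-0.001 -1.     0.   ]
tool shift cm [0.96 0.13 0.15]
```

View pics/s4.png

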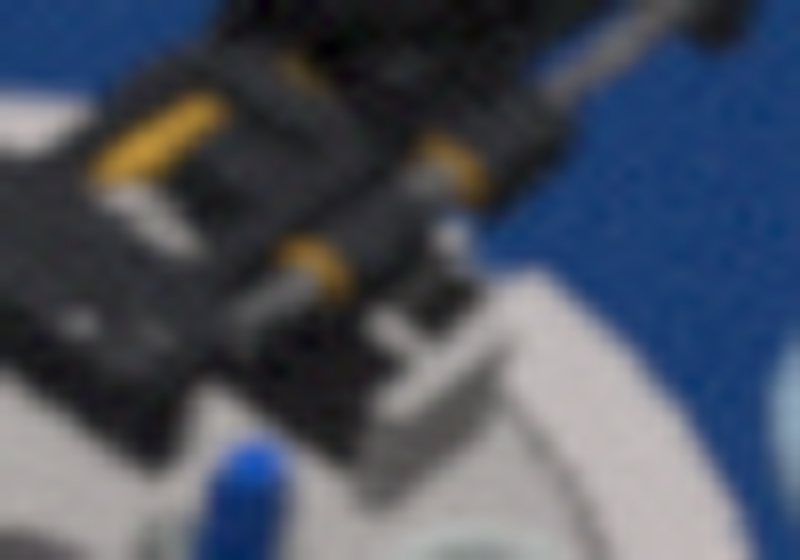

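The slot is dark, so the pin is down. Reported travel is about 12.7 mm at 10.4 N. I'll press 1 mm more, then move toward the leading lug.

Call:
{"op": "servo_tool", "data": {"increments": [{"tx": 0,"ty": 0.12,"tz": 0,"wx": 0,"wy": 0,"wz": 0,"claw": 1},{"tx": 0,"ty": 0,"tz": 0,"wx": 0,"wy": 0,"wz": 0,"claw": 1},{"tx": 0.3,"ty": 0,"tz": 0,"wx": 0,"wy": 0,"wz": 0,"claw": 1},{"tx": 0.3,"ty": 0,"tz": 0,"wx": 0,"wy": 0,"wz": 0,"claw": 1},{"tx": 0.2,"ty": 0,"tz": 0,"wx": 0,"wy": 0,"wz": 0,"claw": 1}]}}

```text
time_s: 8.65
tool_pos: [0.5366, 0.149, 0.0362]
ee_rot: [[-0.879, 0.006, 0.477], [-0.477, 0.0, -0.879], [-0.005, -1.0, 0.003]]
contact_force: [2.9, 0.0, 9.8]
width: 0.0004
```

Call:
{"op": "servo_tool", "data": {"increments": [{"tx": 0.2,"ty": 0,"tz": 0,"wx": 0,"wy": 0,"wz": 0,"claw": 1},{"tx": 0,"ty": 0,"tz": 0,"wx": 0,"wy": 0,"wz": 0,"claw": 1}]}}

```text
time_s: 8.9
tool_pos: [0.5349, 0.1478, 0.0363]
ee_rot: [[-0.879, 0.005, 0.477], [-0.477, -0.0, -0.879], [-0.005, -1.0, 0.003]]
contact_force: [2.8, -2.2, 9.2]
width: 0.0004
```

```bash
python3 -c "
from h import *
rep()"
```

```text
t 8.9 pos [0.5349 0.1478 0.0363] r 0.0882 ang 129.12 zyaw -61.5 F [ 2.8 -2.2  9.2] w 0.0004 q6 1.13 tilt [-0.005 -1.     0.003]
```

Call:
{"op": "servo_tool", "data": {"increments": [{"tx": 0,"ty": 0.12,"tz": 0,"wx": 0,"wy": 0,"wz": 0,"claw": 1},{"tx": 0.3,"ty": 0,"tz": 0.05,"wx": 0,"wy": -2,"wz": 0,"claw": 1},{"tx": 0.3,"ty": 0,"tz": 0.06,"wx": 0,"wy": -2,"wz": 0,"claw": 1},{"tx": 0,"ty": 0,"tz": 0,"wx": 0,"wy": 0,"wz": 0,"claw": 1}]}}

```text
time_s: 9.4
tool_pos: [0.5302, 0.1437, 0.0351]
ee_rot: [[-0.843, 0.005, 0.537], [-0.538, -0.001, -0.843], [-0.004, -1.0, 0.003]]
contact_force: [1.1, -3.6, 10.6]
width: 0.0004
```

```bash
python3 -c "
from h import *
rep()
p,d=eyes.snapshot('scene')
cv2.imwrite('pics/s5.png',cv2.resize(p[150:250,300:410,::-1],None,fx=7,fy=6,interpolation=cv2.INTER_CUBIC))"
```

```text
t 9.4 pos [0.5302 0.1437 0.0351] r 0.0882 ang 133.18 zyaw -57.49 F [ 1.1 -3.6 10.6] w 0.0004 q6 1.05 tilt [-0.004 -1.     0.003]
```

View pics/s5.png

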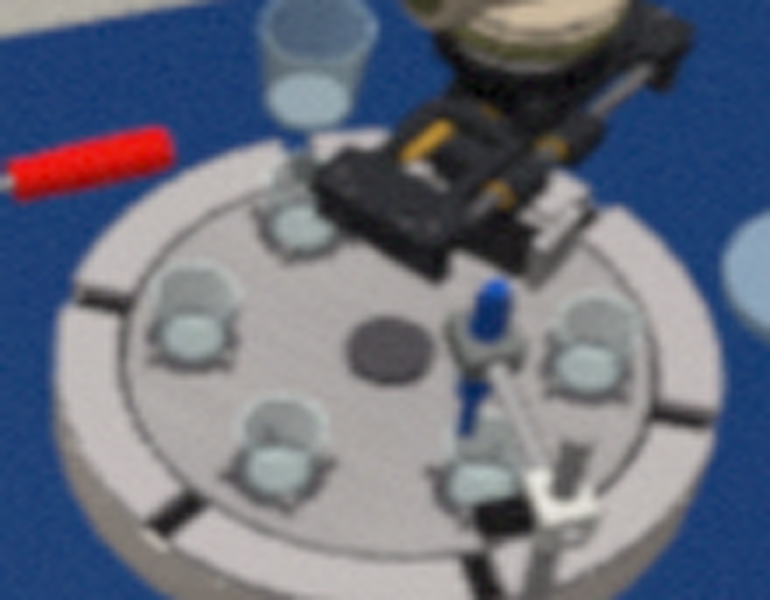

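Call:
{"op": "servo_tool", "data": {"increments": [{"tx": 0.46,"ty": 0,"tz": 0.1,"wx": 0,"wy": -3,"wz": 0,"claw": 1},{"tx": 0.46,"ty": 0,"tz": 0.1,"wx": 0,"wy": -3,"wz": 0,"claw": 1},{"tx": 0.46,"ty": 0,"tz": 0.1,"wx": 0,"wy": -3,"wz": 0,"claw": 1},{"tx": 0,"ty": 0,"tz": 0,"wx": 0,"wy": 0,"wz": 0,"claw": 1}]}}

```text
time_s: 9.95
tool_pos: [0.5206, 0.1332, 0.035]
ee_rot: [[-0.749, 0.005, 0.663], [-0.663, -0.001, -0.749], [-0.004, -1.0, 0.004]]
contact_force: [2.1, -2.4, 9.2]
width: 0.0005
```

```bash
python3 -c "
from h import *
rep()
p,d=eyes.snapshot('top')
cv2.imwrite('pics/t6.png',cv2.resize(p[130:245,215:335,::-1],None,fx=5,fy=5,interpolation=cv2.INTER_CUBIC))"
```

```text
t 9.95 pos [0.5206 0.1332 0.035 ] r 0.0882 ang 142.41 zyaw -48.48 F [ 2.1 -2.4  9.2] w 0.0005 q6 0.88 tilt [-0.004 -1.     0.004]
```

View pics/t6.png

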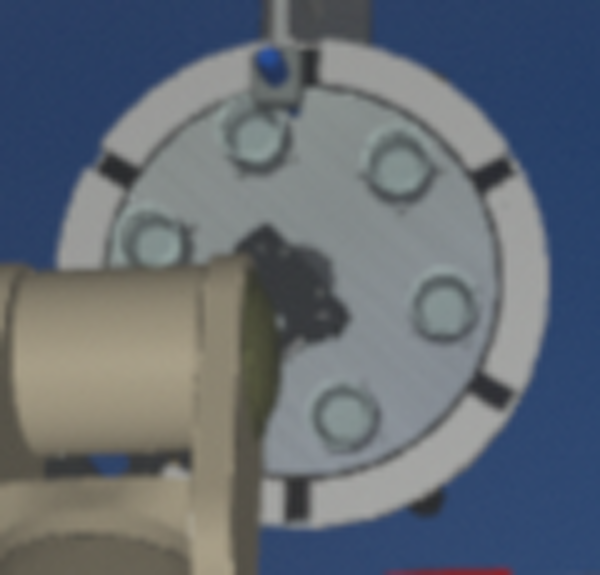

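Call:
{"op": "servo_tool", "data": {"increments": [{"tx": 0.46,"ty": 0,"tz": 0.05,"wx": 0,"wy": -3,"wz": 0,"claw": 1},{"tx": 0.46,"ty": 0,"tz": 0.05,"wx": 0,"wy": -3,"wz": 0,"claw": 1},{"tx": 0.46,"ty": 0,"tz": 0.05,"wx": 0,"wy": -3,"wz": 0,"claw": 1},{"tx": 0.46,"ty": 0,"tz": 0.05,"wx": 0,"wy": -3,"wz": 0,"claw": 1},{"tx": 0.46,"ty": 0,"tz": 0.05,"wx": 0,"wy": -3,"wz": 0,"claw": 1}]}}

```text
time_s: 10.62
tool_pos: [0.5089, 0.1145, 0.0355]
ee_rot: [[-0.551, 0.01, 0.835], [-0.835, -0.001, -0.551], [-0.005, -1.0, 0.009]]
contact_force: [8.1, -1.5, 10.1]
width: 0.0005
```

```bash
cat >> h.py <<'E'
def car(fn):
    p,d=eyes.snapshot('top'); b=cv2.resize(p[130:245,215:335,::-1],None,fx=5,fy=5,interpolation=cv2.INTER_CUBIC); cv2.imwrite(fn,b)
    g=cv2.cvtColor(b,cv2.COLOR_BGR2GRAY)
    cs=cv2.HoughCircles(g,cv2.HOUGH_GRADIENT,1,80,param1=60,param2=16,minRadius=24,maxRadius=38)
    for x,y,r in ([] if cs is None else cs[0]):
        w=ray('top',(np.array([[x,y]])+.5)/5-.5+[215,130],.09)[0]; v=w[:2]-C; R=np.hypot(*v)
        if .075<R<.1:
            a=np.degrees(np.arctan2(v[1],v[0])); print("beaker px",x,y,r,"R",round(R,3),"carousel mod60",round((a-TH0)%60,1))
E
python3 -c "
from h import *
rep();car('pics/t7.png')"
```

```text
t 10.62 pos [0.5089 0.1145 0.0355] r 0.0888 ang 156.71 zyaw -33.42 F [ 8.1 -1.5 10.1] w 0.0005 q6 0.58 tilt [-0.005 -1.     0.009]
beaker px 448.5 272.5 35.2 R 0.089 carousel mod60 30.5
beaker px 381.5 402.5 35.0 R 0.091 carousel mod60 34.0
beaker px 365.5 141.5 31.6 R 0.087 carousel mod60 33.5
beaker px 219.5 147.5 28.5 R 0.087 carousel mod60 32.5
beaker px 144.5 277.5 29.0 R 0.089 carousel mod60 32.6
```

View pics/t7.png

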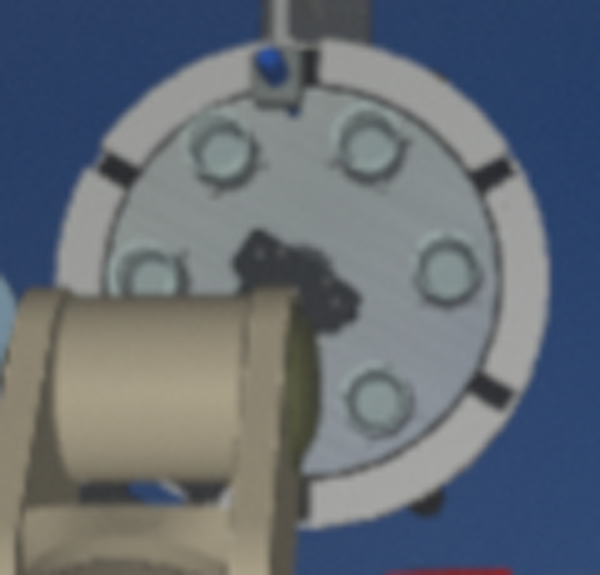

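The carousel is at about 33°. The finger sits only 5° ahead of the plate, so friction is driving the carousel. I'll lift off the plate so the trapped pin can spring up by itself, then push the lug.

Call:
{"op": "servo_tool", "data": {"increments": [{"tx": 0,"ty": -0.9,"tz": 0,"wx": 0,"wy": 0,"wz": 0,"claw": 1},{"tx": 0,"ty": -0.9,"tz": 0,"wx": 0,"wy": 0,"wz": 0,"claw": 1},{"tx": 0,"ty": 0,"tz": 0,"wx": 0,"wy": 0,"wz": 0,"claw": 1},{"tx": 0.4,"ty": 0,"tz": 0,"wx": 0,"wy": 0,"wz": 0,"claw": 1},{"tx": 0.3,"ty": 0,"tz": 0,"wx": 0,"wy": 0,"wz": 0,"claw": 1}]}}

```text
time_s: 11.3
tool_pos: [0.502, 0.1104, 0.0513]
ee_rot: [[-0.552, 0.002, 0.834], [-0.834, 0.003, -0.552], [-0.004, -1.0, 0.001]]
contact_force: [8.5, 11.3, -6.3]
width: 0.0001
```

```bash
python3 -c "
from h import *
rep();car('pics/t8.png')"
```

```text
t 11.3 pos [0.502  0.1104 0.0513] r 0.0938 ang 160.68 zyaw -33.53 F [ 8.5 11.3 -6.3] w 0.0001 q6 0.57 tilt [-0.004 -1.     0.001]
beaker px 446.5 265.5 29.5 R 0.088 carousel mod60 33.2
beaker px 222.5 156.5 35.2 R 0.082 carousel mod60 33.4
beaker px 382.5 401.5 35.1 R 0.091 carousel mod60 34.5
beaker px 366.5 145.5 36.3 R 0.085 carousel mod60 32.4
beaker px 144.5 278.5 29.3 R 0.089 carousel mod60 33.0
```

The force is 14 N against tool x and the carousel hasn't moved. I need to see what the finger is touching.

```bash
python3 -c "
from h import *
rep()
p,d=eyes.snapshot('scene');np.save('d9.npy',d)
cv2.imwrite('pics/s9.png',cv2.resize(p[145:235,300:410,::-1],None,fx=7,fy=6.5,interpolation=cv2.INTER_CUBIC))
rep()
print(((proj('scene',np.array(status.get_obs()['tool_pos'])+[0,0,.034])[0]-[300,145])*[7,6.5]).round())
for s in (-29,-21,21,29): 
  a=np.radians(118.7+33.2);u=np.array([np.cos(a),np.sin(a)]);t=np.array([-u[1],u[0]])
  print(s,((proj('scene',np.r_[C+.088*u+s/1000*t,.1])[0]-[300,145])*[7,6.5]).round())
"
```

```text
t 11.35 pos [0.502  0.1101 0.0513] r 0.0937 ang 160.87 zyaw -33.53 F [ 4.6  4.8 -3.3] w 0.0004 q6 0.57 tilt [-0.003 -1.     0.001]
t 11.4 pos [0.5019 0.1099 0.0512] r 0.0937 ang 161.02 zyaw -33.52 F [ 4.8  3.6 -3.1] w 0.0006 q6 0.57 tilt [-0.002 -1.     0.001]
[390. 224.]
-29 [488. 229.]
-21 [470. 226.]
21 [378. 211.]
29 [360. 208.]
```

View pics/s9.png

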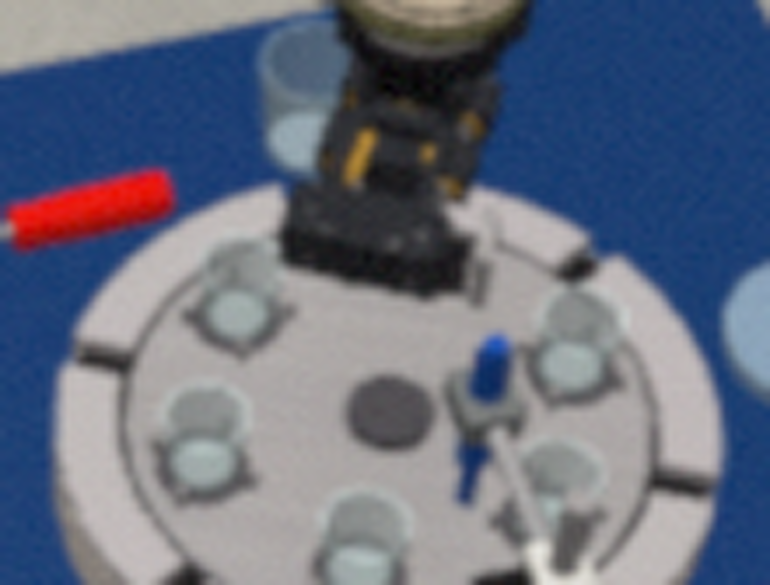

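The beakers all stand, and the force was the impact as the finger met the lug; it has dropped to about 5 N. I'll push on gently.

Call:
{"op": "servo_tool", "data": {"increments": [{"tx": 0.3,"ty": 0,"tz": 0.12,"wx": 0,"wy": -3.5,"wz": 0,"claw": 1},{"tx": 0.3,"ty": 0,"tz": 0.12,"wx": 0,"wy": -3.5,"wz": 0,"claw": 1},{"tx": 0.3,"ty": 0,"tz": 0.1,"wx": 0,"wy": -2.5,"wz": 0,"claw": 1},{"tx": 0.3,"ty": 0,"tz": 0.1,"wx": 0,"wy": -2,"wz": 0,"claw": 1}]}}

```text
time_s: 11.9
tool_pos: [0.4978, 0.0986, 0.0511]
ee_rot: [[-0.374, -0.003, 0.928], [-0.928, 0.004, -0.374], [-0.002, -1.0, -0.004]]
contact_force: [-4.2, 13.2, 4.4]
width: 0.0009
```

```bash
python3 -c "
from h import *
rep();car('pics/t10.png')"
```

```text
t 11.9 pos [0.4978 0.0986 0.0511] r 0.0947 ang 168.32 zyaw -21.94 F [-4.2 13.2  4.4] w 0.0009 q6 0.34 tilt [-0.002 -1.    -0.004]
beaker px 394.5 392.5 34.9 R 0.091 carousel mod60 40.0
beaker px 207.5 167.5 35.2 R 0.082 carousel mod60 41.1
beaker px 446.5 245.5 29.3 R 0.089 carousel mod60 40.8
beaker px 351.5 138.5 24.6 R 0.085 carousel mod60 38.9
```

Call:
{"op": "servo_tool", "data": {"increments": [{"tx": 0.3,"ty": 0,"tz": 0.12,"wx": 0,"wy": -2,"wz": 0,"claw": 1},{"tx": 0.3,"ty": 0,"tz": 0.12,"wx": 0,"wy": -2,"wz": 0,"claw": 1},{"tx": 0.3,"ty": 0,"tz": 0.1,"wx": 0,"wy": -2,"wz": 0,"claw": 1},{"tx": 0.3,"ty": 0,"tz": 0.1,"wx": 0,"wy": -2,"wz": 0,"claw": 1},{"tx": 0.3,"ty": 0,"tz": 0.1,"wx": 0,"wy": -2,"wz": 0,"claw": 1}]}}

```text
time_s: 12.58
tool_pos: [0.4973, 0.0827, 0.0508]
ee_rot: [[-0.207, -0.005, 0.978], [-0.978, 0.004, -0.207], [-0.003, -1.0, -0.006]]
contact_force: [-5.7, 12.1, 2.7]
width: 0.0007
```

```bash
python3 -c "
from h import *
rep();car('pics/t11.png')"
```

```text
t 12.57 pos [0.4973 0.0827 0.0508] r 0.0932 ang 177.97 zyaw -11.94 F [-5.7 12.1  2.7] w 0.0007 q6 0.13 tilt [-0.003 -1.    -0.006]
beaker px 436.5 222.5 30.3 R 0.087 carousel mod60 50.4
beaker px 191.5 184.5 35.2 R 0.081 carousel mod60 50.7
beaker px 415.5 374.5 33.0 R 0.092 carousel mod60 50.0
beaker px 325.5 129.5 27.9 R 0.086 carousel mod60 49.8
```

Call:
{"op": "servo_tool", "data": {"increments": [{"tx": 0.23,"ty": -0.1,"tz": 0.08,"wx": 0,"wy": -1.5,"wz": 0,"claw": 1},{"tx": 0.23,"ty": -0.1,"tz": 0.08,"wx": 0,"wy": -1.5,"wz": 0,"claw": 1},{"tx": 0.23,"ty": -0.1,"tz": 0.06,"wx": 0,"wy": -1.5,"wz": 0,"claw": 1},{"tx": 0.15,"ty": 0,"tz": 0.04,"wx": 0,"wy": -1,"wz": 0,"claw": 1}]}}

```text
time_s: 13.12
tool_pos: [0.4985, 0.0739, 0.0527]
ee_rot: [[-0.113, -0.006, 0.994], [-0.994, 0.004, -0.113], [-0.003, -1.0, -0.006]]
contact_force: [-1.8, 12.2, -7.7]
width: 0.0004
```

```bash
python3 -c "
from h import *
rep();car('pics/t12.png')"
```

```text
t 13.12 pos [0.4985 0.0739 0.0527] r 0.0921 ang -176.61 zyaw -6.47 F [-1.8 12.2 -7.7] w 0.0004 q6 0.02 tilt [-0.003 -1.    -0.006]
beaker px 432.5 209.5 29.3 R 0.088 carousel mod60 55.7
beaker px 417.5 364.5 35.2 R 0.089 carousel mod60 53.3
beaker px 314.5 130.5 36.3 R 0.085 carousel mod60 54.0
beaker px 175.5 187.5 28.8 R 0.087 carousel mod60 55.6
```

Call:
{"op": "servo_tool", "data": {"increments": [{"tx": 0.15,"ty": 0,"tz": 0.04,"wx": 0,"wy": -1,"wz": 0,"claw": 1},{"tx": 0.15,"ty": 0,"tz": 0.04,"wx": 0,"wy": -1,"wz": 0,"claw": 1},{"tx": 0,"ty": 0,"tz": 0,"wx": 0,"wy": 0,"wz": 0,"claw": 1}]}}

```text
time_s: 13.55
tool_pos: [0.5015, 0.0686, 0.0545]
ee_rot: [[-0.079, 0.0, 0.997], [-0.997, -0.0, -0.079], [0.0, -1.0, 0.0]]
contact_force: [0.7, 0.5, 0.1]
width: 0.0002
```

```bash
python3 -c "
from h import *
rep();car('pics/t13.png')
p,d=eyes.snapshot('scene')
cv2.imwrite('pics/s13.png',cv2.resize(p[145:235,300:410,::-1],None,fx=7,fy=6.5,interpolation=cv2.INTER_CUBIC))"
```

```text
t 13.55 pos [0.5015 0.0686 0.0545] r 0.0896 ang -173.06 zyaw -4.52 F [0.7 0.5 0.1] w 0.0002 q6 -0.02 tilt [ 0. -1.  0.]
beaker px 428.5 199.5 29.3 R 0.088 carousel mod60 59.8
beaker px 304.5 131.5 36.3 R 0.084 carousel mod60 58.0
beaker px 173.5 201.5 35.2 R 0.084 carousel mod60 0.6
beaker px 425.5 353.5 33.0 R 0.089 carousel mod60 58.4
```

View pics/t13.png

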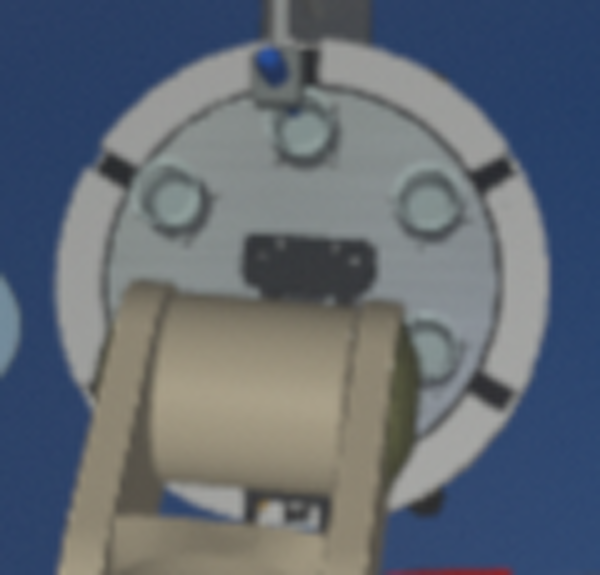

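View pics/s13.png

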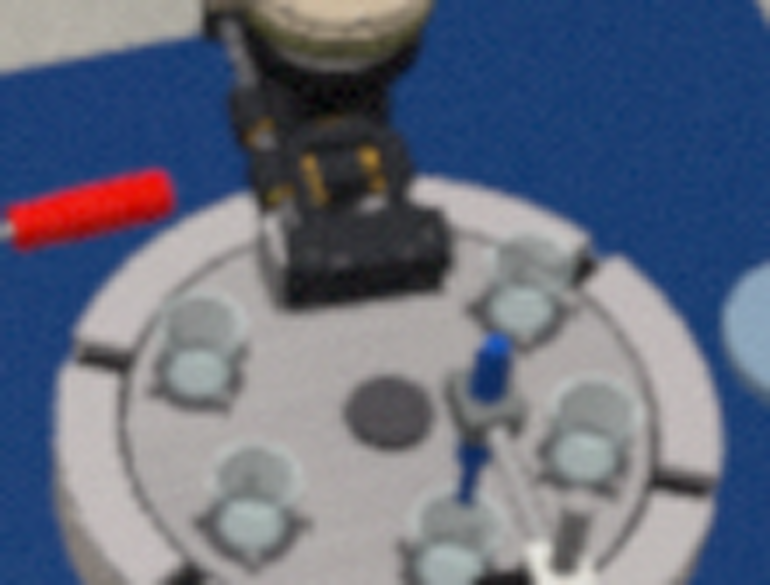

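The beakers in the top view are back on the starting slot pattern, one place on, and the contact force has dropped to zero. I'll back off the lug, lift clear and check the pin.

Call:
{"op": "servo_tool", "data": {"increments": [{"tx": -0.6,"ty": 0,"tz": 0,"wx": 0,"wy": 0,"wz": 0,"claw": 1},{"tx": 0,"ty": -2,"tz": 0,"wx": 0,"wy": 0,"wz": 0,"claw": 1},{"tx": 0,"ty": -5,"tz": 0,"wx": 0,"wy": 0,"wz": 0,"claw": 1},{"tx": 0,"ty": -5,"tz": 0,"wx": 0,"wy": 0,"wz": 0,"claw": 1},{"tx": 0,"ty": -3,"tz": -4,"wx": 0,"wy": 0,"wz": 0,"claw": 1}]}}

```text
time_s: 14.28
tool_pos: [0.4633, 0.0781, 0.2066]
ee_rot: [[-0.079, 0.004, 0.997], [-0.997, -0.0, -0.079], [0.0, -1.0, 0.004]]
contact_force: [0.2, 0.6, -0.4]
width: 0.0004
```

Call:
{"op": "servo_tool", "data": {"increments": [{"tx": -5,"ty": 0,"tz": -5,"wx": 0,"wy": 0,"wz": 0,"claw": 1},{"tx": -6,"ty": 0,"tz": -3,"wx": 0,"wy": 0,"wz": 0,"claw": 1},{"tx": -6,"ty": 0,"tz": 0,"wx": 0,"wy": 0,"wz": 0,"claw": 1},{"tx": -6,"ty": 0,"tz": 0,"wx": 0,"wy": 0,"wz": 0,"claw": 1},{"tx": 0,"ty": 0,"tz": 0,"wx": 0,"wy": 0,"wz": 0,"claw": 1}]}}

```text
time_s: 14.9
tool_pos: [0.4066, 0.3064, 0.204]
ee_rot: [[-0.074, -0.0, 0.997], [-0.997, 0.0, -0.074], [-0.0, -1.0, -0.0]]
contact_force: [-0.0, -0.5, -0.2]
width: 0.0008
```

```bash
python3 -c "
from h import *
rep();car('pics/t14.png')
p,d=eyes.snapshot('scene')
cv2.imwrite('pics/s14.png',cv2.resize(p[145:265,300:410,::-1],None,fx=6,fy=5,interpolation=cv2.INTER_CUBIC))"
```

```text
t 14.9 pos [0.4066 0.3064 0.204 ] r 0.2921 ang 129.01 zyaw -4.23 F [-0.  -0.5 -0.2] w 0.0008 q6 0.49 tilt [-0. -1. -0.]
beaker px 428.5 199.5 29.2 R 0.088 carousel mod60 59.8
beaker px 163.5 344.5 30.3 R 0.088 carousel mod60 59.5
beaker px 425.5 355.5 35.2 R 0.09 carousel mod60 57.8
beaker px 305.5 131.5 35.2 R 0.084 carousel mod60 57.6
beaker px 176.5 204.5 35.2 R 0.081 carousel mod60 1.1
```

View pics/t14.png

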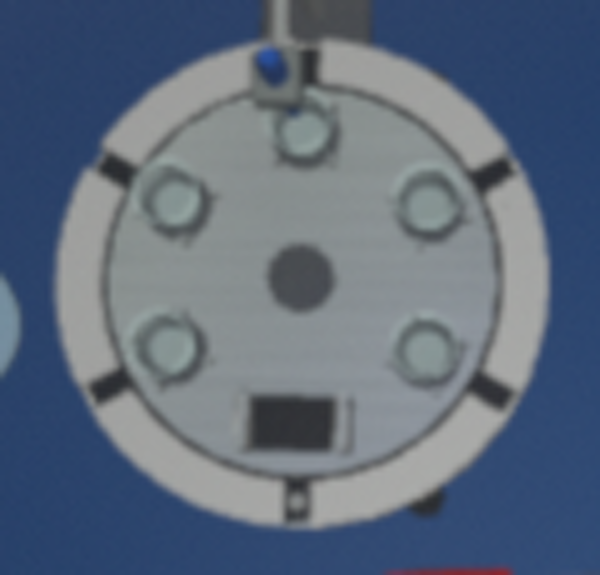

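View pics/s14.png

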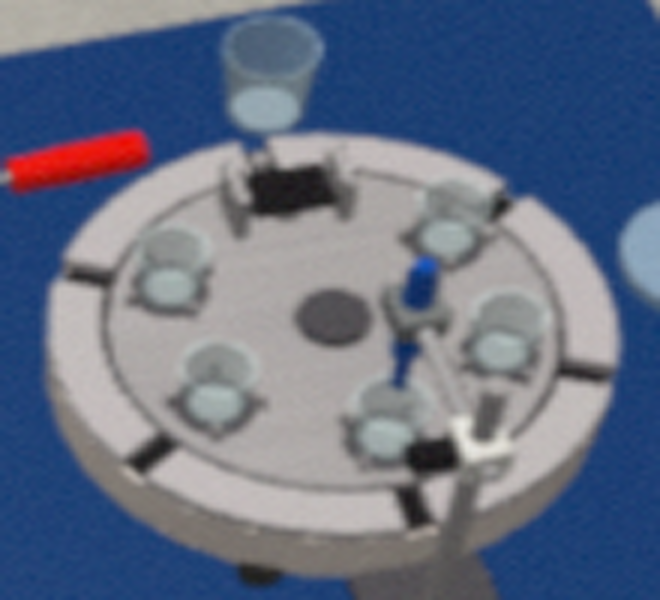

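The pin shows bright and centred in the next slot (crop 297,500) and all five beakers stand in their wells. After a quick plate-height check I'll hand in.

```bash
python3 -c "
from h import *
p,d=eyes.snapshot('top');c=eyes.camera_model('top');T=c['cam_to_world']
def h(D,u,v):
  r=[]
  for j in range(v-2,v+3):
    for i in range(u-3,u+4):
      q=cv2.undistortPoints(np.array([[[i,j]]],float),c['K'],c['dist'])[0,0]; r.append((T[:3,:3]@(np.r_[q,1]*D[j,i])+T[:3,3])[2])
  return np.median(r)
print('plate z start',h(np.load('top0_d.npy'),248,198),'now',h(d,273,214))
workorder.finish_job()"
```

```text
plate z start 0.08258266264088832 now 0.08389711710474113
the job is handed in; nothing more can be done
```

The carousel is one slot further anticlockwise with its pin locked, and the job was handed in with the arm standing clear. The run reports no verdict, so this rests on my own readings. The hand-in was at about 15 s of the 48 s allowed.

I pressed the plate about 13 mm, at roughly 10 N, and turned the carousel to about 33°. Then I lifted off the plate and pushed the leading lug until the pin sprang up in the next slot.

**Last checks:**
- **Carousel:** the beakers put it at about 58–61° from the start. The single readings scatter by 2–3°, but the picture matches the starting slot pattern moved on by one place.
- **Plunger:** the pin shows centred in the new slot. The plate is at 83.9 mm, against 82.6 mm at the start and a nominal 84 mm, so it is fully up.
- **Beakers:** all five stand upright in their wells. The spare beaker, screwdriver and dish look unmoved in the last pictures. I did not look at the mouse, bottle and jar again, but the arm did not go near them at working height.
- **Forces:** the highest reading was about 15 N, when the finger met the lug.

**Disagreement:** the fingertips ended about 30 mm above the reported TCP, both in the depth image and in where contact came. I set the pressing depth by contact force and the camera, not by the reported height.

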